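# Index the banding wheel by four clicks and bolt it

## Robot

A 6-joint arm with a two-finger parallel gripper is mounted at the origin on the work surface; the furniture and walls round the work are solid. World frame = base frame: x ahead of the robot, y to its left, z up, the work surface at z = 0. Lengths are in m, angles in degrees, forces in N, time in s.
With the tool pointing down it reaches from about 0.2 to 0.875 m from the base axis. Payload 3.4 kg.
Tool frame: the origin (TCP) lies on the centre line of the jaws, within the pads' length; the fingertips stand 19 mm ahead of it and the grasp point (between the pads) is the TCP; y points along the fingers, z is the direction in which the jaws open and shut, and the axes are right-handed (so a half turn about y gives the same grasp; the last joint's range is limited). The gripper opens to 94 mm and grips with 3 to 60 N. Pads are 16 mm wide; open, the fingers measure 119 mm over their backs; the gripper's body (75 mm by 177 mm) begins 78 mm behind the grasp point.
Start: joints at [-73.51, 15.808, 86.224, -0, 77.962, -6.933], TCP at [0.229, -0.528, 0.224] pointing down, gripper open.
Joint ranges: [-165.64, 165.64], [-43.16, 119.46], [12.63, 154.43], [-67.54, 247.53], [6.08, 155.33], [-154.97, 154.97]. Speed limits (degrees/s): [147.25, 147.25, 180, 180, 180, 180].

## Interface

Orientations are given as [roll, pitch, yaw] about the fixed x, y, z axes, in that order (R = Rz(yaw) Ry(pitch) Rx(roll)).
In Python, from rig import * gives the robot as it stands.
- The arm moves only by the shell command python3 -m creep 'ROWS' [FORCE]. ROWS is JSON, a list of rows, each a list of 7 numbers: the shift along the tool's x, y, z in m, then the turn, a rotation vector about the tool's x, y, z in rad, then the finger opening in m, from 0 to 0.094. A call has 1 to 8 rows; each row is the pose to reach, as a shift and turn from the pose measured when the call began, along the tool's axes at that moment; what a row does not reach only later rows make up. A row lasts 1/12 s, in which the tool goes at most 41.7 mm and 7.16 degrees, less where a joint would pass 70% of its speed; a pose out of reach is approached as far as the arm can. A call with a gripper value outside its range is refused whole. The fingers move at their own pace and stop on an object; FORCE is the grip in N (left out, the last holds). Time passes only in rows, so rows that repeat a pose let the fingers close. It gives the time, the measured TCP pose, the force and the opening at its end, in the units of the state.
- read_state(): the state, without advancing time (a new reading comes with each control period).
- camera(name): name is "scene" or "top"; returns (picture, depth): 480x640x3 uint8, blue, green, red; 480x640 float32, m along the optical axis (not along the pixel's ray), 0 where there is no reading.
- get_calibration(name): a dict with "fx", "fy", "cx", "cy" (pixels), "k1" (the pictures are not rectified: a ray, as slopes to the right and down, at radius r is drawn at 1 + k1 r^2 times it, then the intrinsics apply), "origin" and "rotation" of the camera in the world. Camera axes: x right, y up, looking along -z (the intrinsics and any distortion apply to the point x, -y, -z); pixel columns grow to the right and rows downward; lengths in m; the calibration is good to about 2 mm. A picture is of the moment at which its call begins. get_calibration takes no time and is no camera call.
- job_done(): hands the job in, once; it reports no verdict.
Trained networks look in the newest picture that a camera, given by its name, has taken for a name from the list of things; names that differ only in an ending like _2 or _b are one class to them, and where a whole thing is asked for, a point or a joint stands for the part that bears it (a point fixed in the world has none). Each returns a list of dicts, best first, with "conf" (0 to 1); they miss things now and then, are a little off and sometimes report something else, mostly with a low value. They report only what shows in the picture. A call takes as long as a camera call. They do not tell look-alikes from the thing itself.
- outline_of(camera, thing): "pixels" (480x640 bool, what is visible of it).
- tip_of(camera, thing): "point" ([x, y, z] in m, in world coordinates, good to about 4 mm: a listed point, or the origin of a listed thing).
The state is a dict: "time": time; "joint_positions": joint angles; "joint_velocities": joint speeds; "joint_torque": joint torques, N m; "tcp_pos": TCP position; "tool_rot": TCP orientation; "wrist_force": force on the tool from outside, world axes, zero at the start; "wrist_torque": the same for the moment, N m; "grip_width": opening from 0.0 (shut) to 1.0 (fully open).
Only numpy, scipy, OpenCV 4.12 (cv2) and the standard library are available. Lean on these libraries where they do the work, as an engineer would, in place of code of your own. Each camera call takes 0.05 s, during which the arm holds its last target.

## Task

The clay slab on the indexing banding wheel is being divided into six, so bring its next sixth round: with a fingertip against the upright steel peg on the wheel's scalloped ring, push the wheel anticlockwise (seen from above) by exactly four clicks from the stop where it now rests, and let it sit in that stop. Then push the black finger post of the lock bolt inward, towards the wheel, until the bolt is fully home and the wheel cannot creep. Only push: lift nothing, let the slab ride round where it lies on the wheel, and leave the other things on the table where they are.

Things in the scene. Friction and masses are not known exactly. Their poses are not given: they have to be found in the camera images.
- wheel_axis (a point): Point on the wheel's vertical axis, level with the wheel head's flat top, 52 mm up. The grey base is fixed (disc 178 mm across, 12 mm high); seen from above its x points from the axis straight away from the click roller's steel block (56 mm high with its screw, 98 to 140 mm from the axis); the lock bolt lies on a radius 75 degrees clockwise of x. The black wheel head is 112 mm across.
- finger_peg (a point): Point on the axis of the upright steel peg, 12 mm below its top. The peg, 13 mm thick, stands 64 mm from the wheel's axis on the dark index ring, from the ring's top (44 mm up) to 80 mm up, and turns with the wheel. The ring is 160 mm across its 24 scallops; else only screw heads 4 mm high stand on it. The slab's top is 63 mm up, its edge 45 mm from the axis.
- wheel_head (a joint): Turn of the wheel, rad, anticlockwise positive. Click stops at each multiple of 0.2618 (15 degrees); at 0 the peg is one click clockwise of the base's x. It starts in the stop at 0. A sprung roller sits in the scallops: 5 to 8 N on the peg turns it half a click, then it snaps by itself into the next stop, up to half a click (8 mm at the peg) ahead of the finger. Turns both ways.
- bolt_post (a point): Point on the axis of the lock bolt's upright black post, 13 mm below its top. The post, 13 mm thick (17 at foot and head), rises to 79 mm up; it stands 143 mm from the wheel's axis when drawn out and slides straight towards the axis. Inward of it is an steel guide block, 56 mm high with its screws, 103 to 120 mm from the axis; outward the way is free above the 12 mm base.
- bolt (a joint): Travel of the lock bolt towards the wheel, m: near 0 drawn out, 0.014 fully home with its round nose in a scallop. It slides stiffly (2 N) and stays where it is left; it can go home only when the wheel rests in a stop, and then locks it.
- slab: Soft clay slab, a disc 90 x 84 mm and 11 mm thick, 160 g, lying loose and roughly centred on the wheel head. Origin in the middle of its underside.
- ball: Flattened grey clay ball, 40 mm across, 19 mm high, loose left of the wheel. Origin under its centre.
- offcut: Clay offcut, a cube of about 22 mm, loose right of the wheel. Origin under its centre.
- needle: Needle tool with a wooden handle, 137 mm long, 10 mm thick, lying loose to the right and near side of the wheel. Origin on the table at its middle.
- jar: Glaze jar with a screw top, 58 mm across, 67 mm high, loose to the right. Origin under its centre.
- beaker: Clay beaker, 78 mm across, 84 mm high, loose to the left. Origin under its centre.
Not all that is in view belongs to the job. What is shaped like the slab but orange or pink is not meant.

How it is judged:
By the outcome, as a careful person would: the job done as asked, in the order asked, and still so for the second after the job is handed in, with the robot touching nothing.
It also fails if it takes over 64 s, if anything falls off the work surface, if the arm or the gripper's body presses on something with over 40 N, if the wrist force passes 120 N, or if a joint passes its speed limit or range.

## Working session

There is one attempt and no reset: what is moved stays moved. The work goes in short steps, Python scripts to look and compute and a shell command to move; the robot and the scene stay as the last step left them, time stands still between calls to the robot, and variables do not carry over. Pictures are saved under pics/ and viewed, and the job is handed in when it is done.

```bash
mkdir -p pics; ls; cat > h.py <<'E'
from rig import *
import numpy as np, cv2
from scipy.spatial.transform import Rotation as R
def proj(name,p):
    c=get_calibration(name);q=np.array(c["rotation"]).T@(np.array(p)-np.array(c["origin"]))
    x,y=q[0]/-q[2],-q[1]/-q[2];s=1+c["k1"]*(x*x+y*y)
    return c["fx"]*x*s+c["cx"],c["fy"]*y*s+c["cy"]
def toW(name,u,v,d=None,z=None):
    c=get_calibration(name);x0=x=(u-c["cx"])/c["fx"];y0=y=(v-c["cy"])/c["fy"]
    for _ in range(20):
        s=1+c["k1"]*(x*x+y*y);x,y=x0/s,y0/s
    r=np.array(c["rotation"])@np.array([x,-y,-1]);o=np.array(c["origin"])
    return o+r*(d if d is not None else (z-o[2])/r[2])
E
python3 - <<'E'
from h import *
s=read_state();print(s)
for n in("scene","top"):
    p,d=camera(n);cv2.imwrite(f"pics/{n}0.png",p);c=get_calibration(n);print(n,c)
    for t in("wheel_axis","finger_peg","bolt_post","slab","ball","offcut","needle","jar","beaker"):
        print(t,[(np.round(q["point"],4).tolist(),round(q["conf"],2)) for q in tip_of(n,t)])
E
```

```text
pics
{'time': 0.0, 'joint_positions': array([-7.35112250e+01,  1.58459100e+01,  8.62939131e+01, -1.50591604e-03,
        7.79620882e+01, -6.93230319e+00]), 'joint_velocities': array([ 0.08624918, -0.01816879,  0.02280934, -0.02106197,  0.09022112,
       -0.05389854]), 'joint_torque': array([-9.55532923e-04, -4.04595423e+01, -2.37226474e+01,  7.00436882e-02,
        3.45665566e-02, -1.65989431e-04]), 'tcp_pos': array([ 0.22839252, -0.5271142 ,  0.22363085]), 'tool_rot': array([-9.01013439e+01,  1.08388552e-02, -1.56578616e+02]), 'wrist_force': array([ 0.03139372, -0.14236136,  0.38770794]), 'wrist_torque': array([ 0.01366551, -0.01745738,  0.03108534]), 'grip_width': 0.9980349736591388}
scene {'fx': 515.9496290029631, 'fy': 515.9496290029631, 'cx': 318.0830096989213, 'cy': 232.78931898603378, 'k1': -0.06061612819919781, 'origin': array([-0.11092124, -0.79184879,  0.59595627]), 'rotation': array([ 59.65944414,   1.19826063, -33.53086132])}
wheel_axis [([0.4063, 0.0082, 0.048], 0.91)]
finger_peg [([0.4706, 0.0131, 0.0676], 0.93)]
bolt_post []
slab [([0.401, 0.0111, 0.0479], 0.93), ([0.2383, -0.2662, -0.0001], 0.78)]
ball []
offcut [([0.3666, -0.3011, -0.0017], 0.43)]
needle [([0.3226, -0.2332, 0.0018], 0.59)]
jar [([0.4339, -0.3528, 0.0002], 0.58)]
beaker [([0.4523, 0.3186, 0.0001], 0.92)]
top {'fx': 566.0543564467331, 'fy': 566.0543564467331, 'cx': 316.8834804490435, 'cy': 241.7278390322965, 'k1': -0.042178187180277917, 'origin': array([ 0.13508323, -0.02103222,  1.21256264]), 'rotation': array([ 11.29503895,  -0.73721912, -88.79374088])}
wheel_axis []
finger_peg [([0.4643, 0.0168, 0.0687], 0.96)]
bolt_post [([0.4869, -0.1026, 0.0638], 0.63), ([0.4519, 0.321, -0.002], 0.52)]
slab [([0.4228, 0.2051, 0.0026], 0.63), ([0.4053, 0.0085, 0.052], 0.58)]
ball [([0.335, 0.2761, 0.0003], 0.55)]
offcut []
needle []
jar []
beaker [([0.451, 0.3212, -0.0017], 0.67)]
```

```bash
sed -i 's/np.array(c\["rotation"\])/R.from_euler("xyz",c["rotation"],degrees=True).as_matrix()/' h.py; python3 - <<'E'
from h import *
for n in("scene","top"):
    print(n,proj(n,[.405,.009,.052]),proj(n,[.467,.015,.068]),proj(n,[.487,-.103,.066]))
p=cv2.imread("pics/top0.png");u,v=map(int,proj("top",[.42,0,.05]));print(u,v)
cv2.imwrite("pics/top0c.png",cv2.resize(p[max(v-100,0):v+100,u-130:u+130],None,fx=3,fy=3,interpolation=cv2.INTER_CUBIC))
E
```

```text
scene (np.float64(317.64379893625664), np.float64(227.33172567173898)) (np.float64(339.727992783041), np.float64(211.59523539165724)) (np.float64(381.5768216379702), np.float64(231.9261216163063))
top (np.float64(298.2139224873584), np.float64(223.65373500475872)) (np.float64(296.0239043658456), np.float64(193.07119363603124)) (np.float64(352.22978884741525), np.float64(185.5523419742135))
302 217
```

View pics/scene0.png

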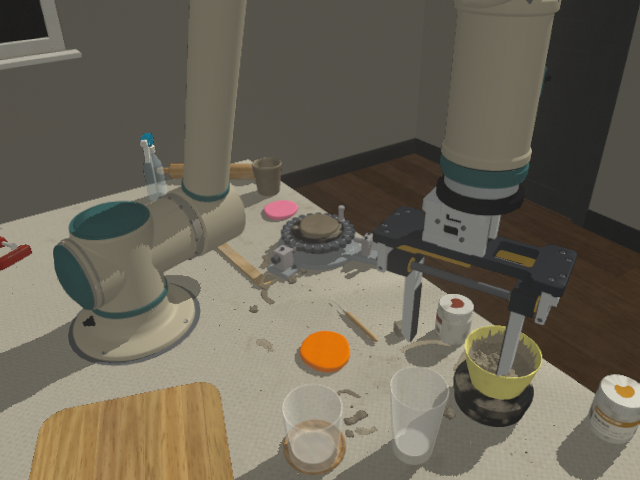

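View pics/top0.png

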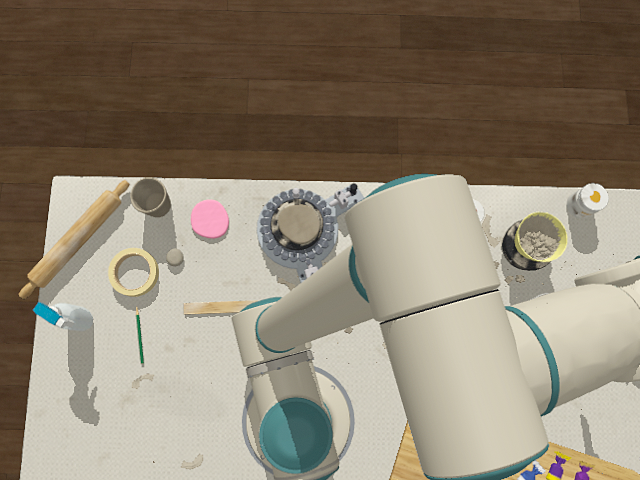

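View pics/top0c.png

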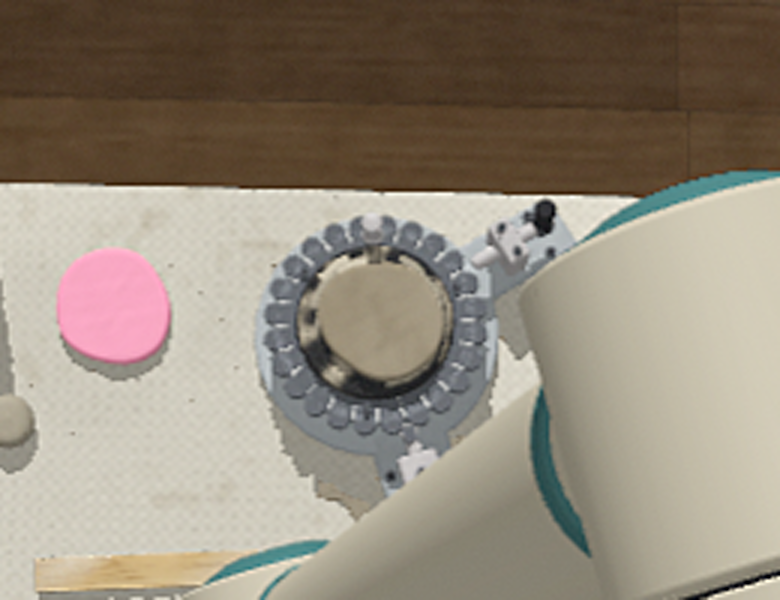

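The scene picture shows the wheel with the brown slab at about (318,228), the peg at (341,212) and the gripper hanging at right. In the top picture the wheel is at (298,224) and the steel peg at (296,192). The click roller is at about (310,270) and the bolt's black post at (353,188).

Three discs could be the slab: brown on the wheel at (298,224), pink at (210,219) top, and orange at (326,351) scene. The brown one on the wheel is meant, since orange and pink are excluded. The enlarged crop confirms this.

Next I'll refine the positions using depth.

```bash
cat >> h.py <<'E'
def cloud(n,u0,u1,v0,v1):
    p,d=camera(n);out=[]
    for v in range(v0,v1):
        for u in range(u0,u1):
            if d[v,u]>0: out.append([*toW(n,u,v,d[v,u]),*p[v,u]])
    return np.array(out)
E
python3 - <<'E'
from h import *
for n,b in(("top",(255,370,175,290)),("scene",(270,385,190,275))):
    c=cloud(n,*b);P=c[:,:3];g=c[:,3:].mean(1)
    for nm,(x,y),r in(("peg",(.467,.015),.02),("bolt",(.487,-.106),.02)):
        m=(np.hypot(P[:,0]-x,P[:,1]-y)<r)&(P[:,2]>.066)&(P[:,2]<.09);print(n,nm,m.sum(),np.round(P[m].mean(0),4) if m.any() else"",np.round(np.ptp(P[m],axis=0),3) if m.any() else "")
    m=(abs(P[:,2]-.063)<.004)&(np.hypot(P[:,0]-.405,P[:,1]-.009)<.055);print("slabtop",m.sum(),np.round(P[m].mean(0),4),np.round(P[m].min(0),3),np.round(P[m].max(0),3))
    m=(abs(P[:,2]-.044)<.008)&(np.hypot(P[:,0]-.405,P[:,1]-.009)<.1)&(np.hypot(P[:,0]-.405,P[:,1]-.009)>.06);print("ring",np.round(P[m].min(0),3),np.round(P[m].max(0),3), np.round(np.percentile(P[m],[1,99],axis=0),4).tolist())
E
```

```text
Traceback (most recent call last):
  File "h.py", line 18, in cloud
    if d[v,u]>0: out.append([*toW(n,u,v,d[v,u]),*p[v,u]])
                              ~~~^^^^^^^^^^^^^^
  File "h.py", line 9, in toW
    c=get_calibration(name);x0=x=(u-c["cx"])/c["fx"];y0=y=(v-c["cy"])/c["fy"]
ValueError: time passes only in moves, steps and waits
```

```bash
sed -i 's/^def proj/import functools\nget_calibration=functools.lru_cache(None)(get_calibration)\ndef proj/' h.py
cat > m.py <<'E'
from h import *
for n,b in(("top",(255,370,175,290)),("scene",(270,385,190,275))):
    c=cloud(n,*b);P=c[:,:3];g=c[:,3:].mean(1)
    for nm,(x,y),r in(("peg",(.467,.015),.02),("bolt",(.487,-.106),.02)):
        m=(np.hypot(P[:,0]-x,P[:,1]-y)<r)&(P[:,2]>.066)&(P[:,2]<.09);print(n,nm,m.sum(),np.round(P[m].mean(0),4) if m.any() else"",np.round(np.ptp(P[m],axis=0),3) if m.any() else "")
    m=(abs(P[:,2]-.063)<.004)&(np.hypot(P[:,0]-.405,P[:,1]-.009)<.055);print("slabtop",m.sum(),np.round(P[m].mean(0),4),np.round(P[m].min(0),3),np.round(P[m].max(0),3))
    m=(abs(P[:,2]-.044)<.008)&(np.hypot(P[:,0]-.405,P[:,1]-.009)<.1)&(np.hypot(P[:,0]-.405,P[:,1]-.009)>.06);print("ring",np.round(np.percentile(P[m],[1,99],axis=0),4).tolist())
print(read_state()["time"])
E
python3 m.py
```

```text
top peg 40 [0.4687 0.0168 0.0787] [0.013 0.013 0.017]
top bolt 55 [ 0.4817 -0.1037  0.0769] [0.016 0.016 0.016]
slabtop 1090 [0.4042 0.0084 0.062 ] [ 0.362 -0.035  0.059] [0.446 0.052 0.067]
ring [[0.3162, -0.068, 0.038], [0.4809, 0.0882, 0.0503]]
scene peg 47 [0.4687 0.0122 0.0763] [0.013 0.014 0.017]
scene bolt 0  
slabtop 678 [0.4029 0.002  0.0631] [ 0.362 -0.04   0.059] [0.448 0.051 0.066]
ring [[0.3224, -0.0705, 0.0367], [0.4816, 0.0861, 0.0493]]
1.15
```

```bash
python3 -m creep '[[-0.03,0,-0.026,0,-0.09,0,0],[-0.06,0,-0.052,0,-0.18,0,0],[-0.09,0,-0.078,0,-0.27,0,0],[-0.12,0,-0.104,0,-0.36,0,0],[-0.15,0,-0.13,0,-0.45,0,0],[-0.18,0,-0.156,0,-0.54,0,0],[-0.2,0,-0.175,0,-0.6,0,0],[-0.214,0,-0.188,0,-0.633,0,0]]' 20
cat > go.py <<'E'
import sys
from h import *
# go.py x y z yaw : shift in tool axes
s=read_state();p=s["tcp_pos"];T=R.from_euler("xyz",s["tool_rot"],degrees=True)
t=np.array(list(map(float,sys.argv[1:4])));Tt=R.from_euler("xyz",[-90,0,float(sys.argv[4])],degrees=True)
print("t",s["time"],"pos",np.round(p,4),"rot",np.round(s["tool_rot"],2),"F",np.round(s["wrist_force"],2),"grip",round(s["grip_width"],3))
print("shift",np.round(T.inv().apply(t-p),4),"turn",np.round((T.inv()*Tt).as_rotvec(),4))
E
python3 go.py .4715 -.012 .224 -84
```

```text
time: 1.82
tcp_pos: [0.3508, -0.2672, 0.2247]
tool_rot: [-90.0, 0.0, -120.1]
wrist_force: [-0.7, 0.7, 0.4]
grip_width: 0.468
t 1.8167 pos [ 0.3508 -0.2672  0.2247] rot [-8.9990e+01  5.0000e-02 -1.2005e+02] F [-0.69  0.7   0.44] grip 0.468
shift [-0.2814  0.0009 -0.0233] turn [-5.000e-04 -6.292e-01 -8.000e-04]
```

```bash
python3 -m creep '[[-0.035,0,-0.003,0,-0.08,0,0],[-0.07,0,-0.006,0,-0.16,0,0],[-0.105,0,-0.009,0,-0.24,0,0],[-0.14,0,-0.012,0,-0.32,0,0],[-0.175,0,-0.015,0,-0.4,0,0],[-0.21,0,-0.018,0,-0.48,0,0],[-0.245,0,-0.02,0,-0.56,0,0],[-0.27,0,-0.023,0,-0.629,0,0]]' 20
python3 - <<'E'
from h import *
for n in("scene","top"):
    p,d=camera(n);cv2.imwrite(f"pics/{n}1.png",p)
    for t in("wheel_axis","finger_peg","bolt_post"):
        print(n,t,[(np.round(q["point"],4).tolist(),round(q["conf"],2)) for q in tip_of(n,t)])
a=cv2.imread("pics/top1.png")[140:300,220:400];b=cv2.imread("pics/scene1.png")[130:290,240:420]
cv2.imwrite("pics/ab1.png",cv2.resize(np.vstack([a,b]),None,fx=1.8,fy=1.8,interpolation=cv2.INTER_CUBIC))
E
python3 go.py .4715 -.012 .224 -84
```

```text
time: 2.48
tcp_pos: [0.4672, -0.0194, 0.2252]
tool_rot: [-89.9, 0.1, -83.7]
wrist_force: [0.4, -0.5, -0.3]
grip_width: 0.005
scene wheel_axis [([0.4715, 0.0142, 0.0651], 0.63), ([0.4052, 0.0057, 0.0494], 0.61), ([0.331, 0.2737, 0.0007], 0.41)]
scene finger_peg [([0.4735, 0.0148, 0.0664], 0.61)]
scene bolt_post [([0.4795, -0.104, 0.0629], 0.49)]
top wheel_axis []
top finger_peg []
top bolt_post [([0.4802, -0.1026, 0.0672], 0.61)]
t 2.8833 pos [ 0.4656 -0.0231  0.225 ] rot [-8.997e+01  1.000e-02 -8.414e+01] F [ 0.01 -0.36 -0.06] grip 0.006
shift [-0.0105  0.001   0.007 ] turn [-0.0005 -0.0024 -0.0001]
```

View pics/ab1.png

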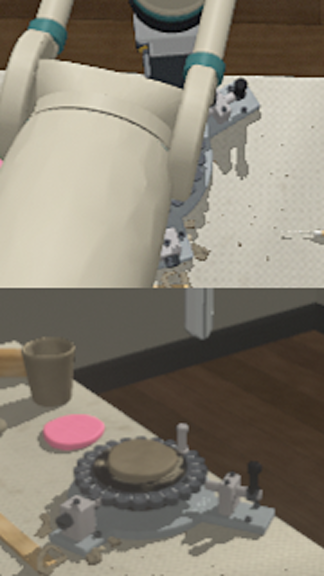

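Upper half, from the top camera: the arm covers the wheel and the post is at crop (237,88). Lower half, from the scene camera: the peg is at crop (182,435), the post at (253,478), and the finger hangs above and right of the peg. I'll descend on the peg's clockwise side.

```bash
python3 -m creep '[[-0.001,0.02,0.001,0,0,0,0],[-0.002,0.045,0.002,0,0,0,0],[-0.003,0.07,0.004,0,0,0,0],[-0.004,0.095,0.005,0,0,0,0],[-0.004,0.115,0.006,0,0,0,0],[-0.004,0.13,0.006,0,0,0,0],[-0.004,0.138,0.006,0,0,0,0],[-0.004,0.139,0.006,0,0,0,0]]' 20
python3 go.py .4715 -.012 .085 -84
python3 - <<'E'
from h import *
p,d=camera("scene");cv2.imwrite("pics/s2.png",cv2.resize(p[130:290,240:420],None,fx=3.5,fy=3.5,interpolation=cv2.INTER_CUBIC))
E
```

```text
time: 3.55
tcp_pos: [0.4699, -0.0191, 0.0846]
tool_rot: [-90.2, 0.1, -84.2]
wrist_force: [-0.9, -0.1, -0.5]
grip_width: 0.006
t 3.55 pos [ 0.4699 -0.0191  0.0846] rot [-9.015e+01  6.000e-02 -8.424e+01] F [-0.92 -0.1  -0.49] grip 0.006
shift [-0.0069 -0.0004  0.0023] turn [ 0.0027 -0.0042 -0.001 ]
```

View pics/s2.png

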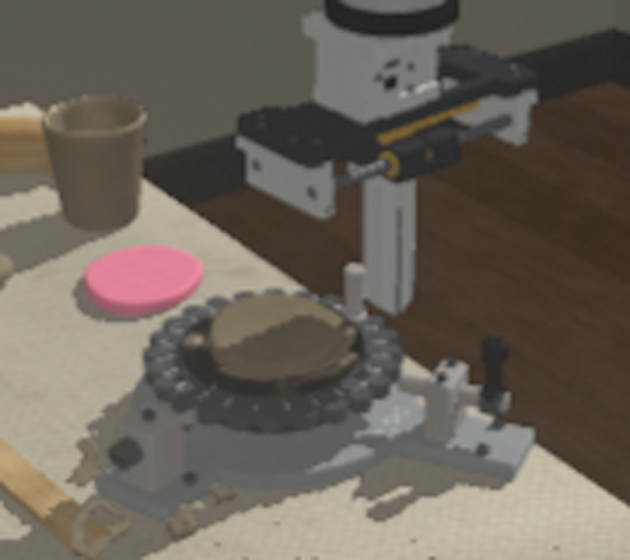

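The crop shows the fingertip (390,305) just clockwise of the peg (355,290), above the ring. I'll approach until it touches.

```bash
python3 -m creep '[[-0.002,0,0,0,0,0,0],[-0.004,0,0,0,0,0,0],[-0.006,0,0,0,0,0,0],[-0.008,0,0,0,0,0,0],[-0.010,0,0,0,0,0,0],[-0.012,0,0,0,0,0,0],[-0.0135,0,0,0,0,0,0],[-0.0145,0,0,0,0,0,0]]' 20
python3 go.py .4715 -.0 .085 -84
```

```text
time: 4.27
tcp_pos: [0.4692, -0.0044, 0.0856]
tool_rot: [-90.0, 0.0, -84.2]
wrist_force: [-0.3, -1.1, -0.2]
grip_width: 0.005
t 4.2667 pos [ 0.4692 -0.0044  0.0856] rot [-9.005e+01  3.000e-02 -8.420e+01] F [-0.34 -1.07 -0.16] grip 0.005
shift [-0.0041  0.0006  0.0027] turn [ 0.0008 -0.0036 -0.0005]
```

```bash
python3 -m creep '[[-0.001,0,0,0,0,0,0],[-0.002,0,0,0,0,0,0],[-0.003,0,0,0,0,0,0],[-0.004,0,0,0,0,0,0],[-0.004,0,0,0,0,0,0]]' 20
python3 go.py .4715 -.0 .085 -84
```

```text
time: 4.68
tcp_pos: [0.4688, -0.0005, 0.0856]
tool_rot: [-90.1, -0.0, -84.2]
wrist_force: [0.1, -1.5, 0.0]
grip_width: 0.004
t 4.6833 pos [ 0.4688 -0.0005  0.0856] rot [-90.05  -0.   -84.18] F [ 0.06 -1.49  0.05] grip 0.004
shift [-0.0003  0.0006  0.0027] turn [ 0.0009 -0.0032  0.    ]
```

```bash
python3 -m creep '[[-0.0014,0,0.0003,0,-0.022,0,0],[-0.0028,0,0.0006,0,-0.044,0,0],[-0.0042,0,0.0008,0,-0.065,0,0],[-0.0056,0,0.001,0,-0.087,0,0],[-0.0056,0,0.001,0,-0.087,0,0]]' 20
python3 go.py .4715 -.0 .085 -79
python3 -m creep '[[-0.0014,0,0.0003,0,-0.022,0,0],[-0.0028,0,0.0006,0,-0.044,0,0],[-0.0042,0,0.0008,0,-0.065,0,0],[-0.0056,0,0.001,0,-0.087,0,0],[-0.0056,0,0.001,0,-0.087,0,0]]' 20
python3 go.py .4715 -.0 .085 -74
cat > look.py <<'E'
import sys
from h import *
p,d=camera("scene");cv2.imwrite(sys.argv[1],cv2.resize(p[160:290,250:420],None,fx=3.5,fy=3.5,interpolation=cv2.INTER_CUBIC))
q=tip_of("scene","finger_peg");ax=[.4045,.0085]
for o in q: print("peg",np.round(o["point"],4),round(o["conf"],2),"ang",np.round(np.degrees(np.arctan2(o["point"][1]-ax[1],o["point"][0]-ax[0])),1))
E
python3 look.py pics/s3.png
```

```text
time: 5.1
tcp_pos: [0.4697, 0.0049, 0.0856]
tool_rot: [-90.0, -0.0, -79.1]
wrist_force: [1.4, -3.1, -0.6]
grip_width: 0.006
t 5.1 pos [0.4697 0.0049 0.0856] rot [-9.001e+01 -3.000e-02 -7.913e+01] F [ 1.39 -3.07 -0.57] grip 0.006
shift [0.0052 0.0006 0.0008] turn [ 0.0002 -0.0022  0.0005]
time: 5.52
tcp_pos: [0.4692, 0.0114, 0.0855]
tool_rot: [-90.0, 0.0, -74.1]
wrist_force: [-0.3, -0.1, -0.3]
grip_width: 0.006
t 5.5167 pos [0.4692 0.0114 0.0855] rot [-9.004e+01  4.000e-02 -7.406e+01] F [-0.29 -0.09 -0.3 ] grip 0.006
shift [ 0.0116  0.0005 -0.0009] turn [ 0.0006 -0.001  -0.0006]
peg [0.4676 0.0288 0.066 ] 0.57 ang 17.8
```

View pics/s3.png

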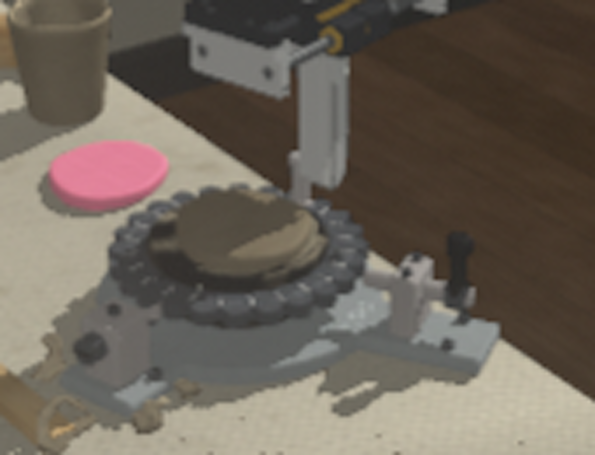

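The peg has advanced one stop (crop (298,175)) and a gap shows ahead of the finger. That makes one click. Now the second.

```bash
python3 -m creep '[[-0.0021,0,0.0004,0,-0.033,0,0],[-0.0042,0,0.0008,0,-0.065,0,0],[-0.0063,0,0.0011,0,-0.098,0,0],[-0.0085,0,0.0013,0,-0.131,0,0],[-0.0085,0,0.0013,0,-0.131,0,0]]' 20
python3 -m creep '[[-0.0021,0,0.0004,0,-0.033,0,0],[-0.0042,0,0.0008,0,-0.065,0,0],[-0.0063,0,0.0011,0,-0.098,0,0],[-0.0085,0,0.0013,0,-0.131,0,0],[-0.0085,0,0.0013,0,-0.131,0,0]]' 20
python3 look.py pics/s4.png; python3 go.py .4632 .0273 .085 -59
```

```text
time: 6.03
tcp_pos: [0.4689, 0.0185, 0.0857]
tool_rot: [-90.0, -0.1, -66.5]
wrist_force: [0.6, -4.5, -2.6]
grip_width: 0.004
time: 6.45
tcp_pos: [0.4663, 0.0274, 0.0856]
tool_rot: [-90.0, -0.1, -59.0]
wrist_force: [0.2, 0.9, -0.7]
grip_width: 0.004
peg [0.4645 0.0444 0.0663] 0.93 ang 30.9
t 6.55 pos [0.4665 0.0271 0.0856] rot [-90.04  -0.11 -59.08] F [ 0.39 -0.02  0.02] grip 0.008
shift [-0.0019  0.0006 -0.0027] turn [ 0.0008 -0.0014  0.0019]
```

View pics/s4.png

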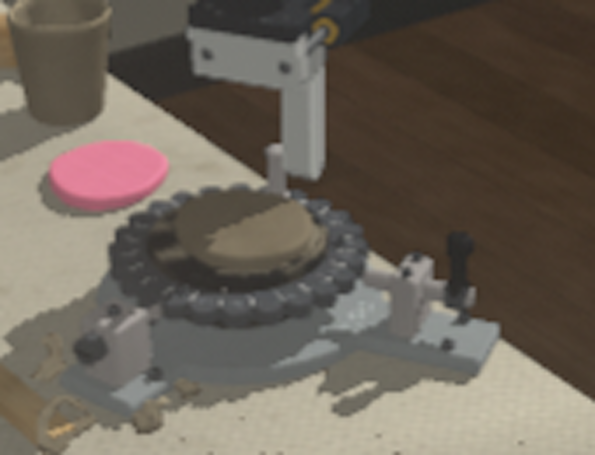

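Two clicks: the peg is at crop (275,165), at about 31° measured. Now the third.

```bash
python3 -m creep '[[-0.0021,0,0.0004,0,-0.033,0,0],[-0.0042,0,0.0008,0,-0.065,0,0],[-0.0063,0,0.0011,0,-0.098,0,0],[-0.0085,0,0.0013,0,-0.131,0,0],[-0.0085,0,0.0013,0,-0.131,0,0]]' 20
python3 -m creep '[[-0.0021,0,0.0003,0,-0.033,0,0],[-0.0042,0,0.0006,0,-0.065,0,0],[-0.0063,0,0.0008,0,-0.098,0,0],[-0.0085,0,0.001,0,-0.131,0,0],[-0.0085,0,0.001,0,-0.131,0,0]]' 20
python3 look.py pics/s5.png; python3 go.py .458 .0448 .085 -44
```

```text
time: 6.97
tcp_pos: [0.4642, 0.034, 0.0857]
tool_rot: [-90.0, -0.3, -51.5]
wrist_force: [1.4, -4.5, -1.7]
grip_width: 0.007
time: 7.38
tcp_pos: [0.4592, 0.0417, 0.0856]
tool_rot: [-90.1, -0.2, -44.1]
wrist_force: [-0.8, -0.4, -0.3]
grip_width: 0.003
peg [0.4511 0.0575 0.0636] 0.83 ang 46.4
t 7.4833 pos [0.4595 0.0415 0.0857] rot [-90.08  -0.23 -44.14] F [ 0.45  0.52 -1.09] grip 0.001
shift [-0.0034  0.0006  0.0014] turn [ 0.0013 -0.0024  0.0039]
```

View pics/s5.png

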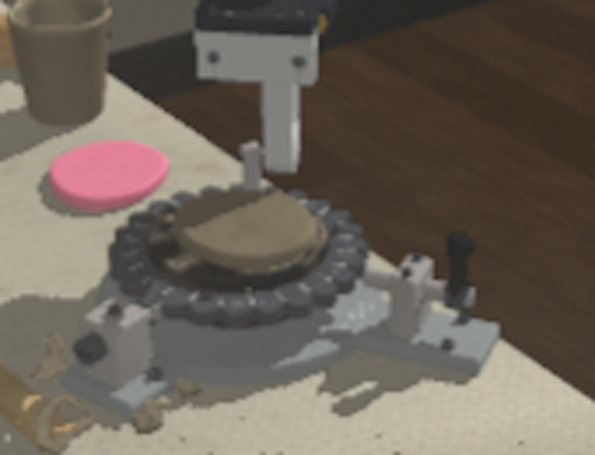

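Three clicks: the peg is at crop (250,165), about 46°. Now the fourth.

```bash
python3 -m creep '[[-0.0021,0,0.0005,0,-0.033,0,0],[-0.0042,0,0.001,0,-0.065,0,0],[-0.0063,0,0.0015,0,-0.098,0,0],[-0.0085,0,0.002,0,-0.131,0,0],[-0.0085,0,0.002,0,-0.131,0,0]]' 20
python3 -m creep '[[-0.0021,0,0.0004,0,-0.033,0,0],[-0.0042,0,0.0008,0,-0.065,0,0],[-0.0063,0,0.0011,0,-0.098,0,0],[-0.0085,0,0.0013,0,-0.131,0,0],[-0.0085,0,0.0013,0,-0.131,0,0]]' 20
python3 look.py pics/s6.png; python3 go.py .4473 .0559 .085 -29
```

```text
time: 7.9
tcp_pos: [0.4557, 0.0477, 0.0857]
tool_rot: [-90.1, -0.4, -36.6]
wrist_force: [1.4, -4.0, -1.9]
grip_width: 0.005
time: 8.32
tcp_pos: [0.449, 0.0542, 0.0856]
tool_rot: [-90.2, -0.3, -29.2]
wrist_force: [-0.8, 0.5, -0.1]
grip_width: 0.004
peg [0.4386 0.0679 0.0647] 0.89 ang 60.1
t 8.4167 pos [0.4495 0.054  0.0857] rot [-90.18  -0.33 -29.2 ] F [-0.14  0.83 -0.55] grip 0.005
shift [-0.0029  0.0006  0.0006] turn [ 0.0031 -0.0035  0.0057]
```

View pics/s6.png

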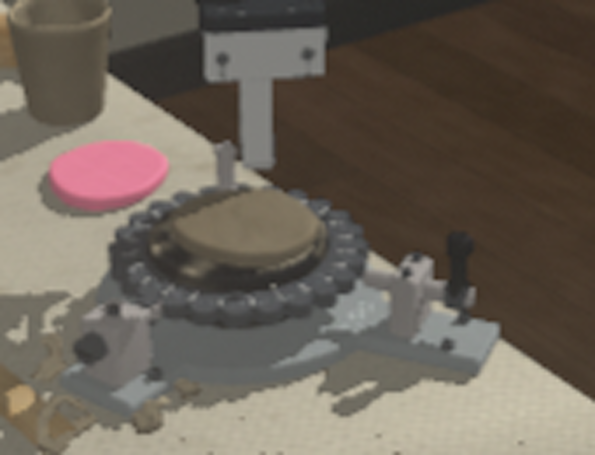

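The fourth snap is done: the peg is at crop (227,165), about 60°, and no force remains. I'll back off, rise, and verify.

```bash
python3 -m creep '[[0.004,0,0,0,0,0,0],[0.009,0,0.003,0,0,0,0],[0.012,-0.01,0.006,0,0,0,0],[0.015,-0.03,0.008,0,0,0,0],[0.018,-0.05,0.01,0,0,0,0],[0.02,-0.065,0.012,0,0,0,0],[0.02,-0.07,0.012,0,0,0,0]]' 20
python3 go.py .505 -.135 .156 -55
```

```text
time: 9.0
tcp_pos: [0.4754, 0.0551, 0.158]
tool_rot: [-90.0, -0.6, -29.2]
wrist_force: [0.9, -0.3, -0.3]
grip_width: 0.003
t 9.0 pos [0.4754 0.0551 0.158 ] rot [-90.03  -0.59 -29.24] F [ 0.92 -0.29 -0.31] grip 0.003
shift [ 0.1186  0.0033 -0.1514] turn [-0.0019  0.4495  0.0102]
```

```bash
python3 -m creep '[[0.018,0,-0.023,0,0.07,0,0],[0.036,0,-0.046,0,0.14,0,0],[0.054,0,-0.069,0,0.21,0,0],[0.072,0,-0.092,0,0.28,0,0],[0.09,0,-0.115,0,0.35,0,0],[0.106,0,-0.135,0,0.41,0,0],[0.119,0,-0.151,0,0.4495,0.01,0],[0.119,0,-0.151,0,0.4495,0.01,0]]' 20
python3 go.py .5 -.131 .083 -55
python3 look.py pics/s7.png
python3 - <<'E'
from h import *
p,d=camera("top");cv2.imwrite("pics/t7.png",p[100:340,180:500].repeat(2,0).repeat(2,1))
for n in("scene","top"): print(n,[(np.round(o["point"],4).tolist(),round(o["conf"],2)) for o in tip_of(n,"bolt_post")])if n=="top" else 0
E
```

```text
time: 9.67
tcp_pos: [0.5067, -0.1388, 0.1586]
tool_rot: [-89.9, -0.1, -55.3]
wrist_force: [0.8, -0.0, 0.8]
grip_width: 0.003
t 9.6667 pos [ 0.5067 -0.1388  0.1586] rot [-89.93  -0.09 -55.28] F [ 0.79 -0.04  0.82] grip 0.003
shift [-0.0104  0.0756 -0.0011] turn [-0.0012 -0.0048  0.0016]
peg [0.4403 0.0667 0.0644] 0.91 ang 58.4
top []
```

View pics/s7.png

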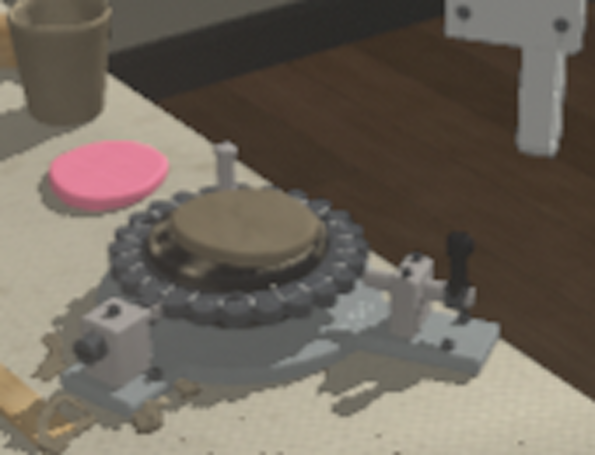

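View pics/t7.png

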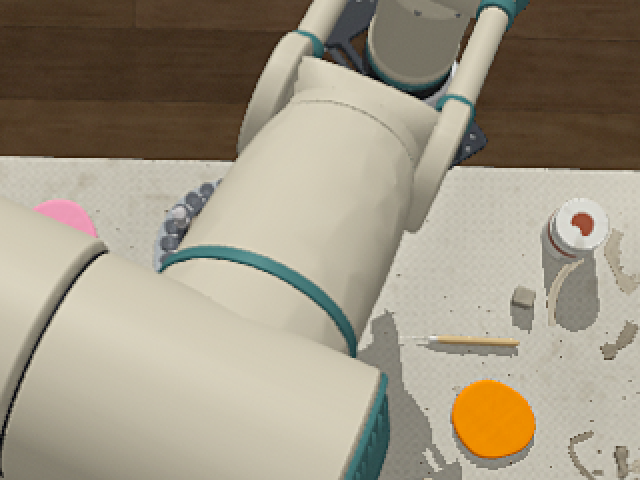

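The peg stands at scene crop (225,165) and in the top picture at (180,212), with the slab riding centred. The finger hangs outward of the bolt post (crop (460,270)). I'll check the peg angle from the top picture, then descend.

```bash
python3 - <<'E'
from h import *
w=toW("top",180/2+180,212/2+100,z=.079);print(w,np.degrees(np.arctan2(w[1]-.0085,w[0]-.4045)),np.hypot(w[1]-.0085,w[0]-.4045))
E
python3 -m creep '[[0,0.012,0,0,0,0,0],[0,0.025,0,0,0,0,0],[0,0.038,0,0,0,0,0],[0,0.05,0,0,0,0,0],[0,0.062,0,0,0,0,0],[0,0.072,0,0,0,0,0],[0,0.078,0,0,0,0,0],[0,0.079,0,0,0,0,0]]' 20
python3 go.py .5 -.131 .08 -55; python3 look.py pics/s8.png
```

```text
[0.43476875 0.06762849 0.079     ] 62.891416882821545 0.06642571324689413
time: 10.53
tcp_pos: [0.504, -0.1325, 0.0787]
tool_rot: [-90.0, 0.2, -54.9]
wrist_force: [-0.4, 0.3, -1.2]
grip_width: 0.006
t 10.5333 pos [ 0.504  -0.1325  0.0787] rot [-89.98   0.23 -54.9 ] F [-0.44  0.34 -1.2 ] grip 0.006
shift [-0.0035 -0.0013 -0.0024] turn [-0.0003  0.0018 -0.004 ]
peg [0.4377 0.0652 0.063 ] 0.69 ang 59.6
```

View pics/s8.png

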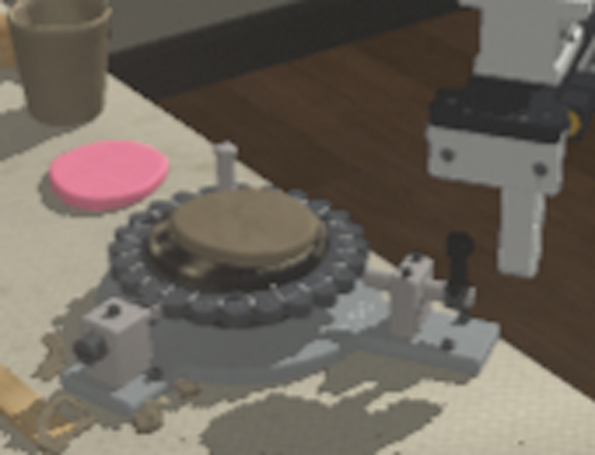

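The finger (crop (520,270)) is outward of the post (460,270) with a gap between them. I'll approach.

```bash
python3 -m creep '[[-0.002,0,0,0,0,0,0],[-0.004,0,0,0,0,0,0],[-0.006,0,0,0,0,0,0],[-0.008,0,0,0,0,0,0],[-0.01,0,0,0,0,0,0],[-0.012,0,0,0,0,0,0],[-0.014,0,0,0,0,0,0],[-0.015,0,0,0,0,0,0]]' 20
python3 -m creep '[[-0.001,0,0,0,0,0,0],[-0.002,0,0,0,0,0,0],[-0.003,0,0,0,0,0,0],[-0.004,0,0,0,0,0,0],[-0.005,0,0,0,0,0,0]]' 20
python3 go.py .49 -.115 .08 -55; python3 look.py pics/s9.png
```

```text
time: 11.3
tcp_pos: [0.496, -0.1207, 0.0798]
tool_rot: [-89.9, 0.1, -54.9]
wrist_force: [-1.0, 0.4, 0.2]
grip_width: 0.006
time: 11.72
tcp_pos: [0.4934, -0.1169, 0.0799]
tool_rot: [-89.9, 0.1, -54.9]
wrist_force: [0.5, -2.0, -1.1]
grip_width: 0.003
t 11.7167 pos [ 0.4934 -0.1169  0.0799] rot [-8.992e+01  7.000e-02 -5.491e+01] F [ 0.47 -2.05 -1.09] grip 0.003
shift [-0.0035 -0.0001 -0.0017] turn [-0.0014  0.0016 -0.0012]
peg [0.4335 0.0663 0.066 ] 0.97 ang 63.4
```

View pics/s9.png

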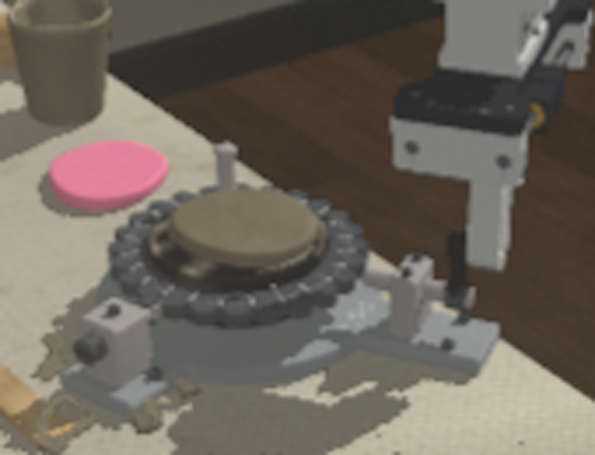

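The finger meets the post (crop (460,265)) with a 2 N reaction, so I'll push inward.

```bash
for i in 1; do :; done; python3 -m creep '[[-0.001,0,0,0,0,0,0],[-0.002,0,0,0,0,0,0],[-0.003,0,0,0,0,0,0],[-0.004,0,0,0,0,0,0],[-0.005,0,0,0,0,0,0],[-0.006,0,0,0,0,0,0]]' 20
python3 -m creep '[[-0.001,0,0,0,0,0,0],[-0.002,0,0,0,0,0,0],[-0.003,0,0,0,0,0,0],[-0.004,0,0,0,0,0,0]]' 20
python3 go.py .49 -.115 .08 -55
```

```text
time: 12.32
tcp_pos: [0.4901, -0.1119, 0.0799]
tool_rot: [-89.9, 0.1, -54.9]
wrist_force: [1.7, -1.8, -0.9]
grip_width: 0.004
time: 12.65
tcp_pos: [0.4879, -0.1085, 0.08]
tool_rot: [-89.9, 0.0, -54.9]
wrist_force: [1.1, -1.7, -2.7]
grip_width: 0.001
t 12.65 pos [ 0.4879 -0.1085  0.08  ] rot [-8.988e+01  5.000e-02 -5.492e+01] F [ 1.15 -1.7  -2.7 ] grip 0.001
shift [ 0.0065 -0.     -0.002 ] turn [-0.002   0.0015 -0.0008]
```

```bash
python3 -m creep '[[-0.001,0,0,0,0,0,0],[-0.002,0,0,0,0,0,0],[-0.003,0,0,0,0,0,0],[-0.003,0,0,0,0,0,0]]' 20
python3 -m creep '[[-0.001,0,0,0,0,0,0],[-0.002,0,0,0,0,0,0],[-0.002,0,0,0,0,0,0]]' 20
python3 look.py pics/s10.png
```

```text
time: 12.98
tcp_pos: [0.4872, -0.1075, 0.0801]
tool_rot: [-89.9, -0.2, -54.9]
wrist_force: [2.8, -5.6, -4.3]
grip_width: 0.004
time: 13.23
tcp_pos: [0.4872, -0.1074, 0.0802]
tool_rot: [-89.9, -0.4, -54.8]
wrist_force: [3.1, -6.2, -4.6]
grip_width: 0.004
peg [0.4382 0.0666 0.0652] 0.66 ang 59.9
```

View pics/s10.png

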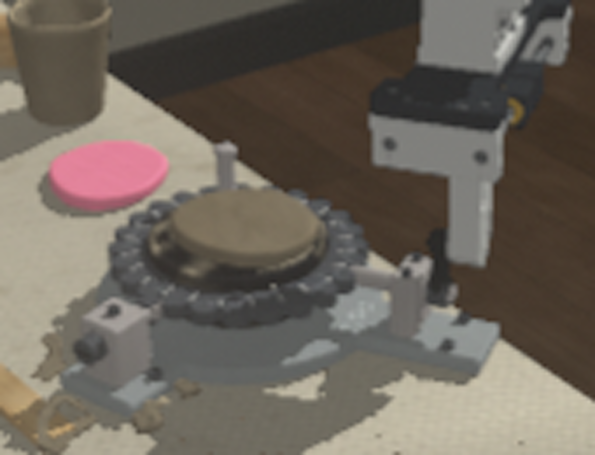

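The post has moved inward to crop (440,265) and stalls at about 7 N. I'll press harder to confirm it is the end stop.

```bash
python3 -m creep '[[-0.002,0,0,0,0,0,0],[-0.004,0,0,0,0,0,0],[-0.006,0,0,0,0,0,0],[-0.006,0,0,0,0,0,0],[-0.006,0,0,0,0,0,0]]' 20
python3 go.py .49 -.115 .08 -55
```

```text
time: 13.75
tcp_pos: [0.4871, -0.107, 0.0806]
tool_rot: [-89.9, -1.0, -54.7]
wrist_force: [5.3, -12.6, -10.3]
grip_width: 0.005
t 13.75 pos [ 0.4871 -0.107   0.0806] rot [-89.85  -1.03 -54.65] F [  5.29 -12.6  -10.33] grip 0.005
shift [ 0.0082  0.0007 -0.0022] turn [-0.0026  0.006   0.018 ]
```

At about 14 N it stays put, so this is a hard stop. I'll back off, rise and move clear so the top camera can see.

```bash
python3 -m creep '[[0.005,0,0,0,0,0,0],[0.012,0,0,0,0,0,0],[0.02,0,0,0,0,0,0],[0.024,-0.015,0,0,0,0,0],[0.026,-0.04,0,0,0,0,0],[0.028,-0.07,0,0,0,0,0],[0.03,-0.1,0,0,0,0,0],[0.03,-0.12,0,0,0,0,0]]' 20
python3 go.py .30 -.42 .2 -90
```

```text
time: 14.42
tcp_pos: [0.5036, -0.1299, 0.2038]
tool_rot: [-89.7, -1.1, -54.7]
wrist_force: [0.4, -0.2, -0.0]
grip_width: 0.003
t 14.4167 pos [ 0.5036 -0.1299  0.2038] rot [-89.75  -1.08 -54.67] F [ 0.42 -0.22 -0.03] grip 0.003
shift [ 0.1188  0.0045 -0.3339] turn [-0.0101  0.6166  0.0169]
```

```bash
python3 -m creep '[[0.014,-0.005,-0.04,0,0.07,0,0],[0.028,-0.01,-0.08,0,0.15,0,0],[0.042,-0.015,-0.12,0,0.22,0,0],[0.056,-0.02,-0.16,0,0.3,0,0],[0.07,-0.02,-0.2,0,0.38,0,0],[0.085,-0.02,-0.24,0,0.46,0,0],[0.1,-0.02,-0.28,0,0.54,0,0],[0.115,-0.02,-0.31,0,0.6,0.017,0]]' 20
python3 -m creep '[[0.02,0,0,0,0,0,0],[0.05,0,0,0,0,0,0],[0.08,0,0,0,0,0,0],[0.1,0,0,0,0,0,0],[0.1,0,0,0,0,0,0]]'
python3 look.py pics/s11.png
python3 - <<'E'
from h import *
p,d=camera("top");cv2.imwrite("pics/t11.png",cv2.resize(p[150:310,150:450],None,fx=2.6,fy=2.6,interpolation=cv2.INTER_CUBIC))
for t in("finger_peg","bolt_post","slab"): print(t,[(np.round(o["point"],4).tolist(),round(o["conf"],2)) for o in tip_of("top",t)])
E
python3 m.py
```

```text
time: 15.08
tcp_pos: [0.3149, -0.4025, 0.2249]
tool_rot: [-89.5, 0.3, -89.3]
wrist_force: [-0.1, -0.6, -0.6]
grip_width: 0.004
time: 15.5
tcp_pos: [0.3159, -0.5061, 0.2234]
tool_rot: [-89.5, 0.3, -89.4]
wrist_force: [-0.7, -0.1, -1.4]
grip_width: 0.003
peg [0.4392 0.0661 0.0671] 0.96 ang 58.9
finger_peg [([0.4298, 0.0718, 0.0683], 0.95)]
bolt_post []
slab [([0.4124, 0.0097, 0.0538], 0.93), ([0.4212, 0.2084, 0.0018], 0.65)]
top peg 0  
top bolt 0  
slabtop 1121 [0.4088 0.0103 0.0619] [ 0.368 -0.033  0.059] [0.45  0.053 0.067]
ring [[0.3301, -0.0294, 0.038], [0.4824, 0.0893, 0.0486]]
scene peg 0  
scene bolt 59 [ 0.475  -0.1002  0.0762] [0.016 0.015 0.016]
slabtop 673 [0.4077 0.004  0.0631] [ 0.367 -0.038  0.059] [0.451 0.05  0.066]
ring [[0.3224, -0.0709, 0.0365], [0.4821, 0.0862, 0.0492]]
15.9
```

View pics/t11.png

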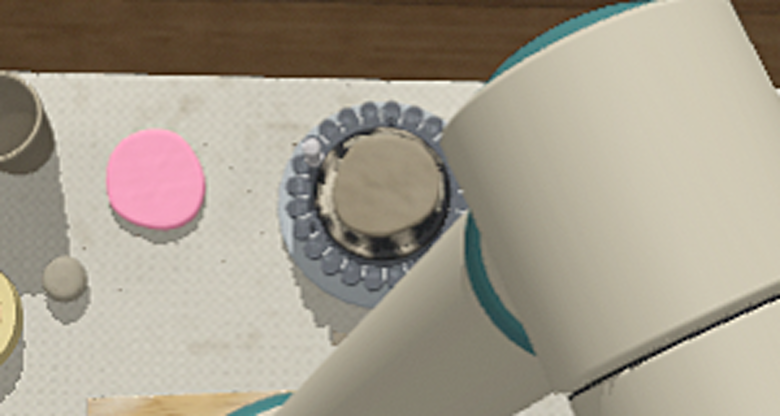

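View pics/s11.png

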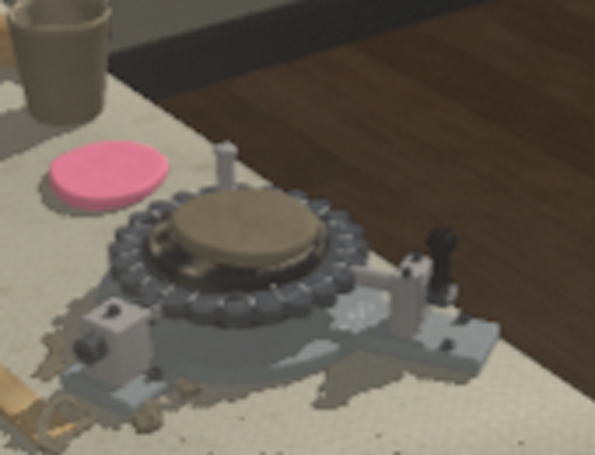

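Post head moved from crop (460,240) to (440,240). I'll compare that with a 14 mm travel and get the peg angle more precisely.

```bash
python3 - <<'E'
from h import *
from scipy.optimize import brentq
u=np.array([np.cos(np.radians(-55)),np.sin(np.radians(-55))])
P=lambda r:np.array(proj("scene",[.4045+r*u[0],.0085+r*u[1],.079]))
print(P(.143),P(.129),P(.143)-P(.129))
def post(img):
    g=cv2.imread(img)[222:235,365:395].astype(int).max(2);m=g<45;ys,xs=np.nonzero(m);return m.sum(),xs.mean()+365,ys.mean()+222
p,d=camera("scene");cv2.imwrite("pics/scene12.png",p)
print(post("pics/scene1.png"),post("pics/scene12.png"))
c=cloud("top",255,370,160,290);m=(c[:,2]>.070)&(c[:,2]<.088)&(np.hypot(c[:,0]-.4045,c[:,1]-.0085)>.05)&(np.hypot(c[:,0]-.4045,c[:,1]-.0085)<.085);q=c[m].mean(0)[:3];print("peg",m.sum(),q)
a0=np.array([.4687,.0168]);print("chord",np.linalg.norm(q[:2]-a0),"exp 4 clicks",.128*np.sin(np.radians(30)),"angle",np.degrees(2*np.arcsin(np.linalg.norm(q[:2]-a0)/.128)))
p0=cv2.imread("pics/scene1.png")[215:260,350:400];p1=p[215:260,350:400]
cv2.imwrite("pics/bolt.png",cv2.resize(np.hstack([p0,p1]),None,fx=7,fy=7,interpolation=cv2.INTER_CUBIC))
E
```

```text
[383.4550271 227.5602121] [376.7281191  226.41642175] [6.726908   1.14379034]
(np.int64(19), np.float64(380.2631578947368), np.float64(231.31578947368422)) (np.int64(40), np.float64(375.475), np.float64(230.45))
peg 39 [0.43427893 0.06964788 0.07942259]
chord 0.06306908113139645 exp 4 clicks 0.06399999999999999 angle 59.03998087788442
```

View pics/bolt.png

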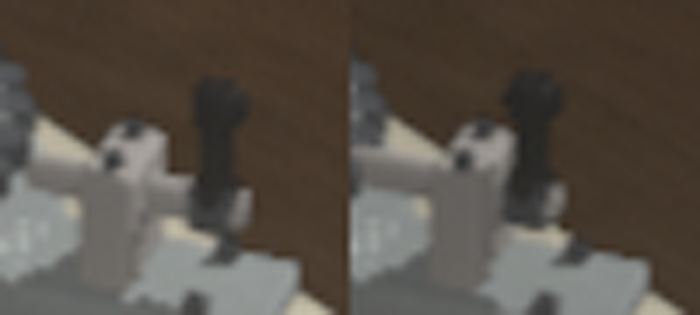

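The left half shows the post drawn out at (218,100). On the right it stands tight against the guide block at (532,100). The shift is about 5 px against 6.7 px for a full 14 mm, though the post's absolute position fits home. The wheel turned 59°, which is four clicks. To settle the doubt over the bolt I'll press the post once more, harder.

```bash
python3 go.py .504 -.131 .2 -55
python3 -m creep '[[-0.03,0,0.02,0,0,0,0],[-0.065,0,0.03,0,0,0,0],[-0.1,0,0.04,0,-0.05,0,0],[-0.135,0,0.05,0,-0.1,0,0],[-0.17,0,0.06,0,-0.15,0,0],[-0.205,0,0.07,0,-0.2,0,0],[-0.24,0,0.08,0,-0.25,0,0],[-0.26,0,0.1,0,-0.3,0,0]]' 20
python3 go.py .504 -.131 .2 -55
```

```text
t 16.0 pos [ 0.3164 -0.5017  0.2248] rot [-89.45   0.3  -89.22] F [ 0.52 -0.74 -0.38] grip 0.004
shift [-0.368   0.0286  0.1924] turn [-0.0109 -0.5972 -0.0022]
time: 16.67
tcp_pos: [0.411, -0.2362, 0.2275]
tool_rot: [-89.4, 0.2, -71.8]
wrist_force: [-0.5, -0.6, 0.1]
grip_width: 0.005
t 16.6667 pos [ 0.411  -0.2362  0.2275] rot [-89.43   0.24 -71.84] F [-0.46 -0.63  0.12] grip 0.005
shift [-0.0709  0.029   0.1209] turn [-0.0105 -0.2939 -0.0026]
```

```bash
python3 -m creep '[[-0.012,0,0.02,0,-0.05,0,0],[-0.024,0,0.04,0,-0.1,0,0],[-0.036,0,0.06,0,-0.15,0,0],[-0.048,0,0.08,0,-0.2,0,0],[-0.058,0.01,0.1,0,-0.25,0,0],[-0.064,0.02,0.112,-0.005,-0.29,0,0],[-0.068,0.028,0.12,-0.01,-0.294,0,0],[-0.068,0.028,0.12,-0.01,-0.294,0,0]]' 20
python3 go.py .504 -.132 .08 -55
```

```text
time: 17.33
tcp_pos: [0.5041, -0.1323, 0.1995]
tool_rot: [-90.0, 0.3, -54.9]
wrist_force: [-0.4, 0.6, 0.0]
grip_width: 0.002
t 17.3333 pos [ 0.5041 -0.1323  0.1995] rot [-90.01   0.29 -54.91] F [-0.39  0.57  0.03] grip 0.002
shift [3.000e-04 1.195e-01 1.000e-04] turn [ 0.0002  0.0015 -0.0051]
```

```bash
python3 -m creep '[[0,0.025,0,0,0,0,0],[0,0.05,0,0,0,0,0],[0,0.075,0,0,0,0,0],[0,0.095,0,0,0,0,0],[0,0.11,0,0,0,0,0],[0,0.12,0,0,0,0,0],[0,0.123,0,0,0,0,0],[0,0.123,0,0,0,0,0]]' 20
python3 -m creep '[[-0.005,0,0,0,0,0,0],[-0.01,0,0,0,0,0,0],[-0.015,0,0,0,0,0,0],[-0.02,0,0,0,0,0,0],[-0.024,0,0,0,0,0,0],[-0.026,0,0,0,0,0,0],[-0.027,0,0,0,0,0,0]]' 20
python3 -m creep '[[-0.002,0,0,0,0,0,0],[-0.004,0,0,0,0,0,0],[-0.006,0,0,0,0,0,0],[-0.006,0,0,0,0,0,0]]' 20
python3 -m creep '[[-0.003,0,0,0,0,0,0],[-0.006,0,0,0,0,0,0],[-0.009,0,0,0,0,0,0],[-0.01,0,0,0,0,0,0],[-0.01,0,0,0,0,0,0]]' 20
```

```text
time: 18.0
tcp_pos: [0.5032, -0.1322, 0.0763]
tool_rot: [-90.1, 0.3, -55.0]
wrist_force: [0.5, 0.1, 0.7]
grip_width: 0.004
time: 18.58
tcp_pos: [0.4875, -0.1096, 0.0767]
tool_rot: [-90.0, 0.3, -54.9]
wrist_force: [-0.2, -0.1, -1.1]
grip_width: 0.005
time: 18.92
tcp_pos: [0.4866, -0.1078, 0.0771]
tool_rot: [-90.0, -0.2, -54.8]
wrist_force: [3.3, -7.7, -4.0]
grip_width: 0.004
time: 19.33
tcp_pos: [0.4864, -0.1072, 0.0777]
tool_rot: [-90.0, -1.2, -54.6]
wrist_force: [6.5, -18.0, -11.5]
grip_width: 0.001
```

It holds at the same place under 19 N, so the bolt is home. I'll retreat.

```bash
python3 -m creep '[[0.005,0,0,0,0,0,0],[0.012,0,0,0,0,0,0],[0.02,0,0,0,0,0,0],[0.024,-0.015,0,0,0,0,0],[0.028,-0.04,0,0,0,0,0],[0.03,-0.07,0,0,0,0,0],[0.03,-0.1,0,0,0,0,0],[0.03,-0.12,0,0,0,0,0]]' 20
python3 -m creep '[[0,0,0,0,0,0,0],[0,0,0,0,0,0,0],[0,0,0,0,0,0,0]]'
python3 look.py pics/s13.png
python3 - <<'E'
from h import *
p,d=camera("scene");cv2.imwrite("pics/scene13.png",p)
E
```

```text
time: 20.0
tcp_pos: [0.5031, -0.1295, 0.2009]
tool_rot: [-89.9, -1.3, -54.6]
wrist_force: [0.1, -0.1, 0.0]
grip_width: 0.007
time: 20.25
tcp_pos: [0.5023, -0.129, 0.1998]
tool_rot: [-89.9, -1.2, -54.6]
wrist_force: [-0.6, -0.7, 0.2]
grip_width: 0.005
peg [0.4389 0.0642 0.0646] 0.67 ang 58.3
```

View pics/scene13.png

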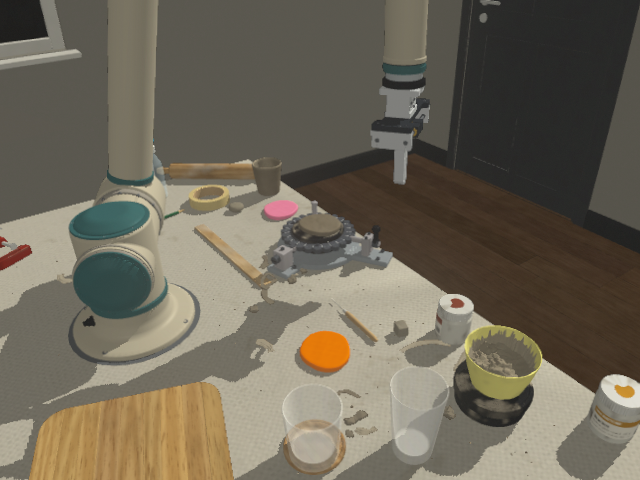

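View pics/s13.png

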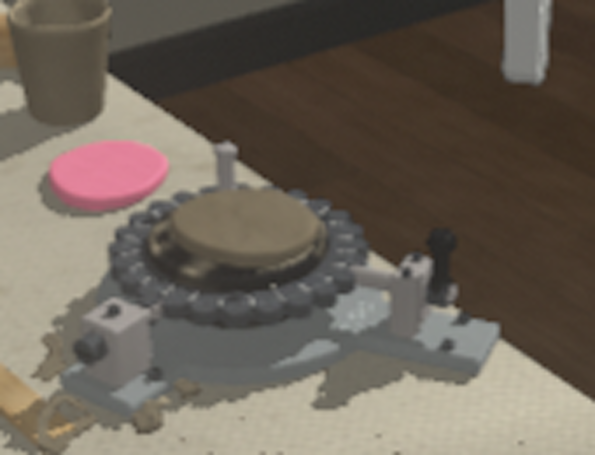

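The slab lies on the wheel (318,225 scene) and the peg is at crop (225,165). The post is tight to its block at crop (440,265), the robot is clear, and everything else is in place.

```bash
python3 -c "
from rig import *
print(job_done(), read_state()['time'])"
```

```text
the job is handed in; nothing more can be done
the job is handed in; nothing more can be done
```

I pushed the wheel four clicks anticlockwise by the peg, one click at a time, and each time saw it snap into the next stop. I then pushed the bolt post inward until it stopped, backed the arm clear and handed the job in at about 20 s.

**Wheel:** the top camera's depth gives a turn of about 59°, against 60° for four clicks. The scene network's peg angles were rougher: 4° at the start, then about 18, 31, 46 and 60°, ending at 58°. That reads a little low, but still means four clicks.

**Bolt:** it stopped firmly, and a second, harder press of about 19 N met the same stop. The post now stands about 0.129 m from the axis and tight against its guide block, which fits fully home. One check disagreed: the picture shows only about 11 mm of travel instead of 14 mm. The bolt's first measured position was already 4 to 7 mm further in than a fully drawn-out bolt, so it probably started partly in. I did not test the lock by pushing on the peg.

**The rest:** the slab rode round on the wheel and moved about 4 mm in the depth readings. The last pictures show nothing else disturbed, and the robot was touching nothing.

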